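# Leak-test a brass pipe socket: seat it and hold the clamp lever down

## Robot

A 7-joint arm with a two-finger parallel gripper is mounted at the origin on the work surface. World frame = base frame: x ahead of the robot, y to its left, z up, the work surface at z = 0. Lengths are in m, angles in rad, forces in N, time in s.
With the tool pointing down it reaches from about 0.4 to 0.85 m from the base axis. Payload 4.5 kg.
Tool frame: the origin (TCP) lies on the centre line of the jaws, within the pads' length; the fingertips stand 11 mm ahead of it and the grasp point (between the pads) lies 8 mm behind it; z points along the fingers, y is the line along which they close (so a half turn about z gives the same grasp; the last joint's range is limited). The gripper opens to 88 mm and grips with 3 to 60 N. Pads are 18 mm wide; open, the fingers measure 123 mm over their backs; the gripper's body (75 mm by 187 mm) begins 45 mm behind the grasp point.
Start: joints at [-1.144, 0.689, -0.195, 1.565, 0.157, 0.902, -0.215], TCP at [0.239, 0.577, 0.226] pointing down, gripper open.
Joint ranges: [-3.01, 3.01], [-0.46, 2.08], [-1.47, 1.51], [0.13, 2.56], [-1, 4.14], [0.04, 2.09], [-2.66, 2.66]. Speed limits (rad/s): [2.57, 2.57, 3.14, 3.14, 3.14, 3.14, 3.14].

## Interface

Orientations are given as a unit quaternion [x, y, z, w].
In Python, from plant import * gives the robot as it stands. The module is installed in compiled form; this text tells all that it offers.
- The arm moves only by the tool send_rows, never from a script. Its argument "motion" is a list of rows, each an object of numbers: "x", "y", "z": the shift along the tool's x, y, z in cm; "rx", "ry", "rz": the turn, a rotation vector about the tool's x, y, z in rad; "jaw": the finger opening in cm, from 0 to 8.81. In form: [{"x": .., "y": .., "z": .., "rx": .., "ry": .., "rz": .., "jaw": ..}, ...]. A call has exactly 5 rows; each row shifts and turns the commanded pose from where the row before left it, along the tool's axes as they then stand; what a row does not reach is not made up. A row lasts 1/10 s, in which the tool goes at most 50 mm and 8.59 degrees, less where a joint would pass 70% of its speed; a pose out of reach is approached as far as the arm can. A call is refused whole if a number of a shift passes 5 or a number of a turn 0.15, either way. A call with a gripper value outside its range is refused whole. The fingers move at their own pace and stop on an object; "grip_force" is the grip in N (left out, the last holds). Time passes only in rows, so rows that do not move let the fingers close, or fill a call up. It gives the time, the measured TCP pose, the force, the opening and the grip force at its end, in the units of the state.
- get_state(): the state, without advancing time (a new reading comes with each control period).
- snapshot(name): name is "scene" or "top" or "wrist"; returns a dict with "img" (384x512x3 uint8, red, green, blue), "vertical_fov" (degrees; the focal length in pixels is half the picture's height over the tangent of half this angle, whatever the lens; pixels are square), "cx", "cy" (the principal point, pixels), "extrinsics" (4x4, takes a point from camera to world coordinates). Camera axes: x right, y up, looking along -z (the intrinsics and any distortion apply to the point x, -y, -z); pixel columns grow to the right and rows downward; lengths in m; the calibration is good to about 2 mm. A picture is of the moment at which its call begins. There is no depth.
- finish_job(): hands the job in; it is judged then, once.
The state is a dict: "clock": time; "q": joint angles; "qd": joint speeds; "joint_torque": joint torques, N m; "tool_pos": TCP position; "eef_rot": TCP orientation; "contact_force": force on the tool from outside, world axes, zero at the start; "moment": the same for the moment, N m; "opening": opening from 0.0 (shut) to 1.0 (fully open); "finger_force": force on a finger pad.
Only numpy, scipy, OpenCV 4.12 (cv2) and the standard library are available. Lean on these libraries where they do the work, as an engineer would, in place of code of your own. Each camera call takes 0.05 s, during which the arm holds its last target. There are 200 camera calls.

## Task

Leak-test the brass hexagonal socket: lift it off the turntable, stand it upright over the spigot of the green leak tester so it sits fully down on the rubber seat, and let go of it. Then pull the tester's red-balled spring lever over until its arm is level, pressing the sprung pad onto the socket, and keep it held there: finish still holding the lever level, because it springs open when let go. The other fittings must stay standing on the turntable and the loose things on the bench must stay where they are.

Things in the scene. Friction and masses are not known exactly. Their poses are not given: they have to be found in the camera images.
- socket: The brass hexagonal pipe socket to test: a hexagonal tube 38 mm across flats (44 mm across corners), 42 mm tall, with a round 23 mm through bore, about 0.2 kg, standing upright on the turntable. Origin at the centre of its underside, z up its bore; one pair of flats faces +x and -x of its own frame, the other pairs are turned 60 degrees either way.
- turntable: Round steel turntable (250 mm disc, its top 50 mm above the bench) on a fixed foot; the disc turns freely on its bearing at any touch. Origin on the bench at the disc's axis. The four fittings stand about 75 mm out from the axis, a quarter turn apart, in any order.
- elbow: bystander on the turntable: a bright grey 90 degree pipe elbow, 39 mm across, 52 mm tall, one mouth down, the other looking out sideways 34 mm from its axis; origin at the centre of its lower mouth
- plug: bystander on the turntable: a black pipe plug, 33 mm threaded shank down and 30 mm hexagon up, 34 mm tall; origin at the centre of its underside
- bush: bystander on the turntable: a copper-coloured ring, 50 mm outside, 34 mm inside, 22 mm tall; origin at the centre of its underside
- tester: Bench leak tester, fixed to the bench: green plate 12 mm thick (x -70 to +130 mm, y -170 to +110 mm in its frame). Origin on the bench under the spigot's axis, z up. Its lever swings in its y-z plane through that axis. Beside it, at x = 100, y = -130 mm, stands a 64 mm pressure gauge on a block, 110 mm tall.
- nest (a point): Centre of the black rubber seat (54 mm across, face 33 mm above the bench, on a 64 mm round block). A steel locating spigot rises from it: 18 mm thick for 5 mm, then tapering to 8 mm at its top, 12 mm above the seat. The point lies on the spigot's axis at the seat face: a seated socket's origin is here (play about 2.5 mm).
- lever_hinge (a point): Hinge of the clamp lever, 101 mm above the bench, at y = -110 mm in the tester's frame; its axis lies along the tester's x. At rest the lever stands up, leaning 15 degrees back towards the tester's -y; pulled over towards +y it comes down across the socket until level.
- lever_ball (a point): Centre of the red ball (36 mm) at the end of the lever, 220 mm from the hinge: 314 mm above the bench at rest; with the lever level 101 mm above the bench and 110 mm past the spigot on the tester's +y side. The steel arm is 20 mm wide (along the tester's x) and 12 mm thick.
- lever (a joint): Angle of the clamp lever, rad: 0 at rest, wide open; grows as it is pulled down; 1.833 is exactly level (arm parallel to the bench). A spring drives it back open (about 3 N at the ball near level). The pad meets a seated socket about 0.1 rad before level; at level the pad's spring adds about 10 N at the ball (20 N on the socket); it bottoms about 0.075 rad below level.
- pad: Sprung black rubber pad under the lever arm, 36 mm across, 110 mm from the hinge; origin at the centre of its face, 36 mm below the arm's centreline; it slides up into the arm by up to 18 mm against its spring (4 N at first, 1.6 N more per mm).
- rule: bystander: a dark steel rule, 300 x 26 x 3 mm, lying on the bench; origin at the middle of its underside, y along its length
- clamp: bystander: a black C-clamp, about 150 x 75 x 18 mm, lying on its side on the bench; origin on the bench near the middle of its frame
- paste: bystander: a small white jar with a yellow label and black cap, 64 mm across, 70 mm tall; origin at the centre of its underside
- wheel: bystander: a dark brown grinding wheel, 100 mm across, 12 mm thick, lying flat; origin at the centre of its underside

How it is judged:
On the way, in this order (a step that is already met when the one before it is completed fails the run):
1. the brass socket is lifted clear of the turntable in the gripper (z of socket in the frame of turntable above 0.075 m and contact force between the fingers and socket above 1 N), for 0.2 s.
2. the socket stands fully seated over the spigot and has been let go, with the lever still up (horizontal distance between socket and nest below 0.005 m and z of socket in the frame of nest between -0.004 and 0.003 m and angle between socket's own z axis and vertical below 0.06 rad and contact force between the fingers and socket below 0.3 N and value of joint lever below 1.5 rad), for 0.3 s.
At the end, for the whole second after the job is handed in: The lever is being held level within 0.06 rad (joint value 1.773 to 1.893), its pad pressing on the socket with 6 to 45 N; the socket is upright (within 0.06 rad), fully down on the rubber seat (within 3 mm) and within 5 mm of the spigot's axis, and the fingers do not touch it (horizontal distance between socket and nest below 0.005 m and z of socket in the frame of nest between -0.004 and 0.003 m and angle between socket's own z axis and vertical below 0.06 rad and contact force between the fingers and socket below 0.3 N and value of joint lever between 1.773 and 1.893 rad and contact force between pad and socket between 6 and 45 N); the arm keeps its last pose, push and grip.
It fails at once if another fitting is tipped over or knocked off the turntable (angle between any of elbow, plug, bush's own z axis and vertical above 0.5 rad or height (world z) of any of elbow, plug, bush below 0.04 m or horizontal distance between any of elbow, plug, bush and turntable above 0.125 m).
It fails at once if the rule, clamp, jar or grinding wheel on the bench is pushed more than 3 cm (distance of any of rule, clamp, paste, wheel from where it was at the start of the episode above 0.03 m).
It fails at once if the socket is dropped on the bench or toppled (height (world z) of socket below 0.026 m or angle between socket's own z axis and vertical above 0.8 rad).
It also fails if it takes over 64 s, if anything falls off the work surface, if the arm or the gripper's body presses on something with over 40 N, if the wrist force passes 120 N, or if a joint passes its speed limit or range.

## Working session

There is one attempt and no reset: what is moved stays moved. The work goes in short steps, Python scripts to look and compute and a tool call to move; the robot and the scene stay as the last step left them, time stands still between calls to the robot, and variables do not carry over. Pictures are saved under pics/ and viewed, at most 10 in all, crops included, and the job is handed in when it is done.

Besides the shell and the picture viewer there is one more tool, called after "Call:" as name([rows], argument=value, ...), one row to a line, values as JSON. send_rows: Moves the arm, as the interface text tells. Its arguments: {"type":"object","properties":{"motion":{"type":"array"},"grip_force":{"type":"number"}},"required":["motion"]}

```bash
mkdir -p pics
cat > h.py <<'E'
from plant import *
import numpy as np, cv2, json
from scipy.spatial.transform import Rotation as R
def snap(n,fn):
    s=snapshot(n); cv2.imwrite(f'pics/{fn}.png',s['img'][:,:,::-1])
    np.savez(f'pics/{fn}.npz',**{k:np.array(v) for k,v in s.items()}); return s
def load(fn): return dict(np.load(f'pics/{fn}.npz',allow_pickle=True))
def ray(s,u,v):
    f=192/np.tan(np.radians(float(s['vertical_fov']))/2)
    E=s['extrinsics']; d=np.array([(u-s['cx'])/f,-(v-s['cy'])/f,-1.]); d=E[:3,:3]@d
    return E[:3,3],d/np.linalg.norm(d)
def atz(s,u,v,z):
    o,d=ray(s,u,v); return o+d*(z-o[2])/d[2]
def tri(*a):
    A=0;b=0
    for s,u,v in a:
        o,d=ray(s,u,v);P=np.eye(3)-np.outer(d,d);A=A+P;b=b+P@o
    return np.linalg.solve(A,b)
def proj(s,p):
    f=192/np.tan(np.radians(float(s['vertical_fov']))/2)
    E=s['extrinsics']; c=E[:3,:3].T@(np.array(p)-E[:3,3]); return s['cx']+f*c[0]/-c[2], s['cy']-f*c[1]/-c[2]
def st():
    s=get_state(); print(s['clock'],np.round(s['tool_pos'],4),np.round(s['eef_rot'],4),'op',s['opening'],'F',np.round(s['contact_force'],1),s['finger_force'],'q',np.round(s['q'],2)); return s
def delta(p):  # world target -> tool axes cm
    s=get_state(); return 100*R.from_quat(s['eef_rot']).inv().apply(np.array(p)-s['tool_pos'])
E
python3 - <<'E'
from h import *
st()
a=snap('scene','scene0');b=snap('top','top0');c=snap('wrist','wrist0')
for s in(a,b,c): print(s['vertical_fov'],s['cx'],s['cy'],np.round(s['extrinsics'],3).tolist(),[k for k in s])
big=np.hstack([cv2.imread(f'pics/{n}0.png') for n in('scene','top')])
cv2.imwrite('pics/both.png',cv2.resize(big,(800,300)))
E
```

```text
0.0 [0.239  0.5768 0.2252] [ 1.951e-01  9.808e-01 -9.000e-04 -1.000e-04] op 1.0029587308084649 F [-0.5  0.1 -0.3] 0.0 q [-1.14  0.69 -0.19  1.57  0.16  0.9  -0.22]
47.620695440519874 258.1343870472016 185.9889424216342 [[-0.789, -0.354, 0.502, 1.162], [0.615, -0.465, 0.637, 0.701], [0.008, 0.812, 0.584, 0.871], [0.0, 0.0, 0.0, 1.0]] ['img', 'vertical_fov', 'cx', 'cy', 'extrinsics']
45.564022995535865 252.08400433567996 190.30734353692458 [[0.044, 0.977, -0.207, 0.278], [-0.999, 0.043, -0.011, -0.036], [-0.001, 0.207, 0.978, 1.596], [0.0, 0.0, 0.0, 1.0]] ['img', 'vertical_fov', 'cx', 'cy', 'extrinsics']
67.3555148655391 259.1112284385892 192.1056524436522 [[0.383, -0.887, -0.256, 0.175], [0.924, 0.367, 0.108, 0.605], [-0.002, -0.278, 0.961, 0.384], [0.0, 0.0, 0.0, 1.0]] ['img', 'vertical_fov', 'cx', 'cy', 'extrinsics']
```

Run:
```python
import cv2
for n in('scene','top'):
    cv2.imwrite(f'pics/{n}_b.png',cv2.resize(cv2.imread(f'pics/{n}0.png'),(800,600),interpolation=cv2.INTER_CUBIC))
```

```text
(no output)
```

View pics/scene_b.png

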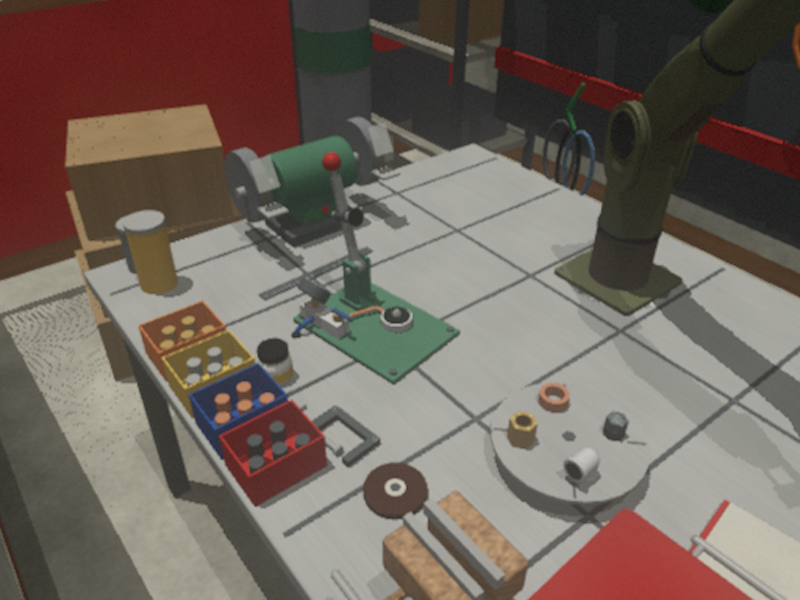

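View pics/top_b.png

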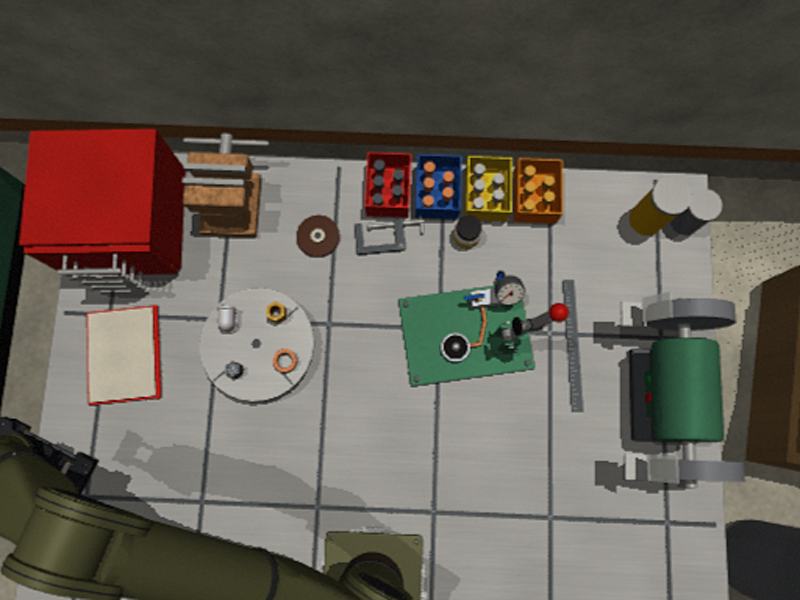

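The scene view (800 px wide) shows the socket at about (523,417), the spigot at (397,314) and the red ball at (331,161). In the top view they are at (276,311), (455,346) and (559,312), and the turntable axis is at (256,343).

Run:
```python
from h import *
a=load('scene0');b=load('top0');k=1.5625
def t(n,p,q): print(n,np.round(tri((a,p[0]/k,p[1]/k),(b,q[0]/k,q[1]/k)),4))
t('sock top',(524,417),(276,311)); t('nest tip',(397,313),(455,346)); t('ball',(331,161),(559,312)); t('tt',(569,436),(256,343))
t('elbow',(580,460),(226,315));t('bush',(554,393),(285,359));t('plug',(616,418),(233,370))
for n,q,z in(('sock',(276,311),.092),('nest',(455,346),.045),('ball',(559,312),.314),('tt',(256,343),.05),('c1',(404,299),.012),('c2',(411,384),.012),('c3',(533,369),.012)): print(n,np.round(atz(b,q[0]/k,q[1]/k,z),4))
def crop(n,c,w,fn):
    im=cv2.imread(f'pics/{n}.png');x,y=int(c[0]/k),int(c[1]/k);return cv2.resize(im[y-w:y+w,x-w:x+w],(400,400),interpolation=cv2.INTER_CUBIC)
cv2.imwrite('pics/cr.png',np.vstack([np.hstack([crop('scene0',(560,430),45,0),crop('top0',(256,343),40,0)])]))
```

```text
sock top [0.5534 0.2319 0.0943]
nest tip [ 0.5032 -0.1578  0.0364]
ball [ 0.534  -0.3244  0.314 ]
tt [0.4895 0.2776 0.048 ]
elbow [0.5427 0.3387 0.0856]
bush [0.4542 0.209  0.0692]
plug [0.4259 0.3146 0.079 ]
sock [0.5549 0.2309 0.092 ]
nest [ 0.503  -0.1583  0.045 ]
ball [ 0.535  -0.3252  0.314 ]
tt [0.4898 0.2764 0.05  ]
c1 [ 0.61   -0.0426  0.012 ]
c2 [ 0.4189 -0.066   0.012 ]
c3 [ 0.464  -0.3352  0.012 ]
```

View pics/cr.png

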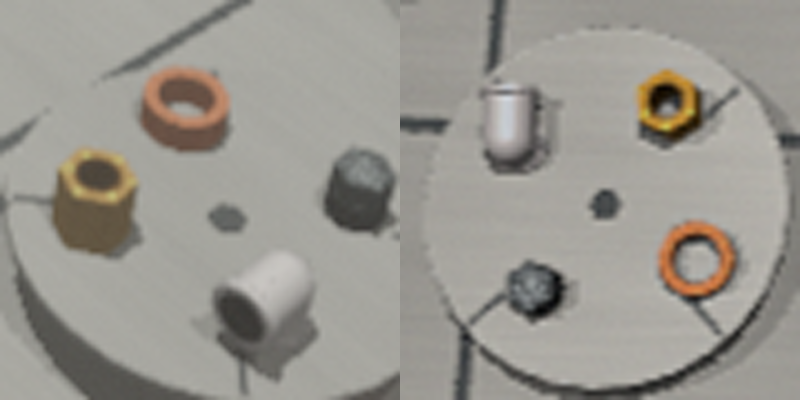

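The crops show the socket as a hexagon ring at crop (668,103) in the top view, with the elbow and bush as its neighbours. I'm moving above it for a wrist look.

Call:
send_rows([
  {"x":-4,"y":-1.9},
  {"x":-4,"y":-1.9},
  {"x":-4,"y":-1.9},
  {"x":-4,"y":-1.9},
  {"x":-4,"y":-1.9},
])

```text
schema error: expected keys x, y, z, rx, ry, rz, jaw
```

Call:
send_rows([
  {"x":-4,"y":-1.9},
  {"x":-4,"y":-1.9},
  {"x":-4,"y":-1.9},
  {"x":-4,"y":-1.9},
  {"x":-4,"y":-1.9},
])

```text
schema error: expected keys x, y, z, rx, ry, rz, jaw
```

Run:
```python
from h import *
st(); snap('wrist','w1')
print(delta([.5545,.2315,.225]))
s=load('w1'); print(proj(s,[.5545,.2315,.092]))
cv2.imwrite('pics/w1b.png',cv2.resize(cv2.imread('pics/w1.png'),(800,600),interpolation=cv2.INTER_CUBIC))
```

```text
0.15 [0.2391 0.5769 0.2254] [ 1.951e-01  9.808e-01 -7.000e-04 -1.000e-04] op 0.9984189169139938 F [ 0.7 -0.4  0.1] 0.0 q [-1.14  0.69 -0.19  1.57  0.16  0.9  -0.22]
[-42.36337473 -19.85033581   0.0786146 ]
(np.float64(122.41779518038601), np.float64(462.2805417785968))
```

View pics/w1b.png

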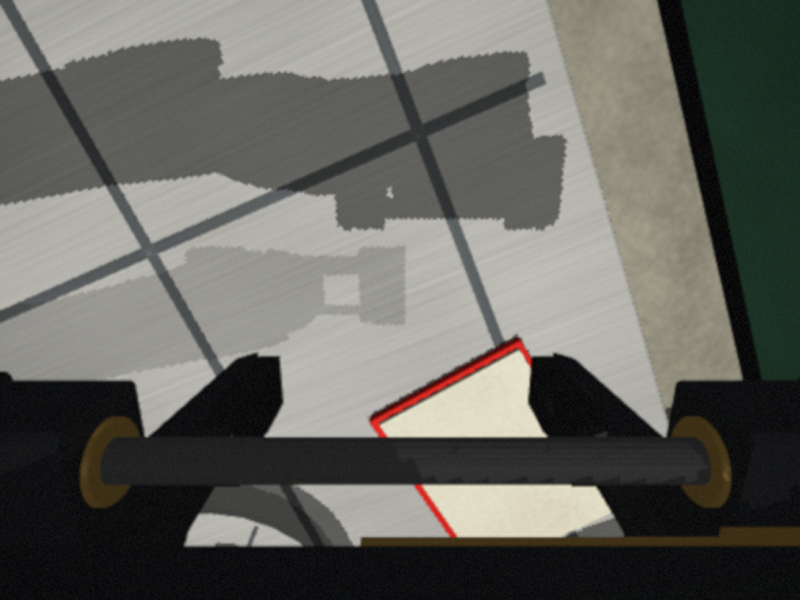

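Call:
send_rows([
  {"x":-4.4,"y":-1.9,"z":0,"rx":0,"ry":0,"rz":0,"jaw":8.8},
  {"x":-4.4,"y":-1.9,"z":0,"rx":0,"ry":0,"rz":0,"jaw":8.8},
  {"x":-4.4,"y":-1.9,"z":0,"rx":0,"ry":0,"rz":0,"jaw":8.8},
  {"x":-4.4,"y":-1.9,"z":0,"rx":0,"ry":0,"rz":0,"jaw":8.8},
  {"x":-4.4,"y":-1.9,"z":0,"rx":0,"ry":0,"rz":0,"jaw":8.8},
])

```text
clock: 0.7
tool_pos: [0.4072, 0.4039, 0.226]
eef_rot: [0.195, 0.981, -0.0, 0.0]
contact_force: [0.1, -0.2, 0.1]
opening: 0.995
finger_force: 0.0
```

Call:
send_rows([
  {"x":-4.4,"y":-1.9,"z":0,"rx":0,"ry":0,"rz":0,"jaw":8.8},
  {"x":-4.4,"y":-1.9,"z":0,"rx":0,"ry":0,"rz":0,"jaw":8.8},
  {"x":-4.4,"y":-1.9,"z":0,"rx":0,"ry":0,"rz":0,"jaw":8.8},
  {"x":-4.4,"y":-1.9,"z":0,"rx":0,"ry":0,"rz":0,"jaw":8.8},
  {"x":-4.4,"y":-1.9,"z":0,"rx":0,"ry":0,"rz":0,"jaw":8.8},
])

```text
clock: 1.2
tool_pos: [0.5741, 0.2318, 0.2259]
eef_rot: [0.195, 0.981, -0.0, -0.0]
contact_force: [0.0, 0.4, -1.0]
opening: 1.002
finger_force: 0.0
```

Run:
```python
from h import *
st(); s=snap('wrist','w2')
print(delta([.5545,.2315,.225]))
print(proj(s,[.5545,.2315,.092]))
```

```text
1.2 [0.5741 0.2318 0.2259] [ 1.951e-01  9.808e-01 -0.000e+00 -1.000e-04] op 1.002121547642449 F [ 0.   0.4 -1. ] 0.0 q [-0.32  0.68 -0.25  1.58  0.2   0.9   0.54]
[ 2.87426169 -0.13160135  0.04067031]
(np.float64(250.99060821491017), np.float64(161.26916496203688))
```

Run:
```python
import cv2
im=cv2.imread('pics/w2.png'); cv2.imwrite('pics/w2b.png',cv2.resize(im[60:270,120:400],(800,600),interpolation=cv2.INTER_CUBIC))
```

```text
(no output)
```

View pics/w2b.png

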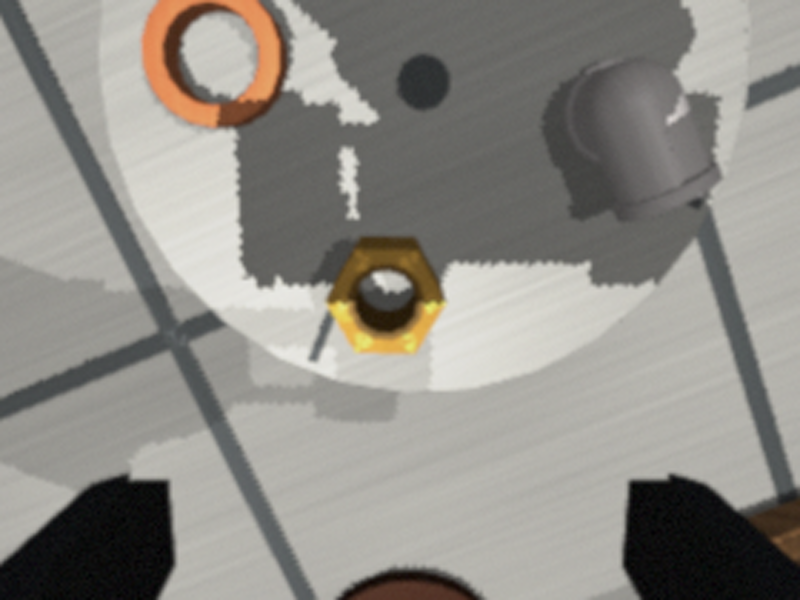

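The hexagon's top face is centred at crop (386,302), which is (255.1,165.7) in the full picture. Its corners lie along the jaw line, so a 30° turn (rz +0.52) squares the jaws to a pair of flats.

Run:
```python
from h import *
s=load('w2');a=load('scene0');b=load('top0');k=1.5625
print(tri((s,255.1,165.7),(b,276/k,311/k)),tri((s,255.1,165.7),(b,276/k,311/k),(a,524/k,417/k)))
p=atz(s,255.1,165.7,.092);print(p)
r=R.from_quat(get_state()['eef_rot'])*R.from_rotvec([0,0,.52])
print(100*r.inv().apply(np.array([p[0],p[1],.15])-get_state()['tool_pos']))
# edge directions
c=[(328,302),(444,303)];w=[atz(s,120+u/2.857,60+v/2.857,.092) for u,v in c];d=w[1]-w[0];print(np.degrees(np.arctan2(d[1],d[0])),np.linalg.norm(d))
```

```text
[0.55960237 0.23281198 0.08102053] [0.55601795 0.23300366 0.09650918]
[0.56037409 0.2336141  0.092     ]
[ 2.31556731 -0.94772208  7.54222229]
66.97224103451327 0.04189847597231208
```

Call:
send_rows([
  {"x":0,"y":0,"z":0,"rx":0,"ry":0,"rz":0.13,"jaw":6.4},
  {"x":0,"y":0,"z":0,"rx":0,"ry":0,"rz":0.13,"jaw":6.4},
  {"x":0,"y":0,"z":0,"rx":0,"ry":0,"rz":0.13,"jaw":6.4},
  {"x":0,"y":0,"z":0,"rx":0,"ry":0,"rz":0.13,"jaw":6.4},
  {"x":0,"y":0,"z":0,"rx":0,"ry":0,"rz":0,"jaw":6.4},
])

```text
clock: 1.75
tool_pos: [0.5727, 0.2337, 0.2259]
eef_rot: [0.441, 0.898, -0.0, 0.0]
contact_force: [0.4, -0.0, -0.1]
opening: 0.728
finger_force: 0.0
```

Call:
send_rows([
  {"x":0.4,"y":-0.55,"z":2.2,"rx":0,"ry":0,"rz":0,"jaw":6.4},
  {"x":0.42,"y":-0.55,"z":2.3,"rx":0,"ry":0,"rz":0,"jaw":6.4},
  {"x":0,"y":0,"z":2,"rx":0,"ry":0,"rz":0,"jaw":6.4},
  {"x":0,"y":0,"z":0,"rx":0,"ry":0,"rz":0,"jaw":6.4},
  {"x":0,"y":0,"z":0,"rx":0,"ry":0,"rz":0,"jaw":6.4},
])

```text
clock: 2.25
tool_pos: [0.5594, 0.2334, 0.1612]
eef_rot: [0.44, 0.898, 0.0, -0.0]
contact_force: [0.4, 0.8, 0.5]
opening: 0.729
finger_force: 0.0
```

Run:
```python
from h import *
st(); s=snap('wrist','w3')
u,v=map(int,proj(s,[.559,.2335,.092])); print(u,v)
im=cv2.imread('pics/w3.png');y0=max(0,v-75);x0=max(0,u-100);print(x0,y0)
cv2.imwrite('pics/w3b.png',cv2.resize(im[y0:y0+150,x0:x0+200],(800,600),interpolation=cv2.INTER_CUBIC))
```

```text
2.25 [0.5594 0.2334 0.1612] [ 4.40e-01  8.98e-01  0.00e+00 -1.00e-04] op 0.7294197436675359 F [0.4 0.8 0.5] 0.0 q [-0.42  0.74 -0.09  1.69  0.09  0.71  0.1 ]
257 196
157 121
```

View pics/w3b.png

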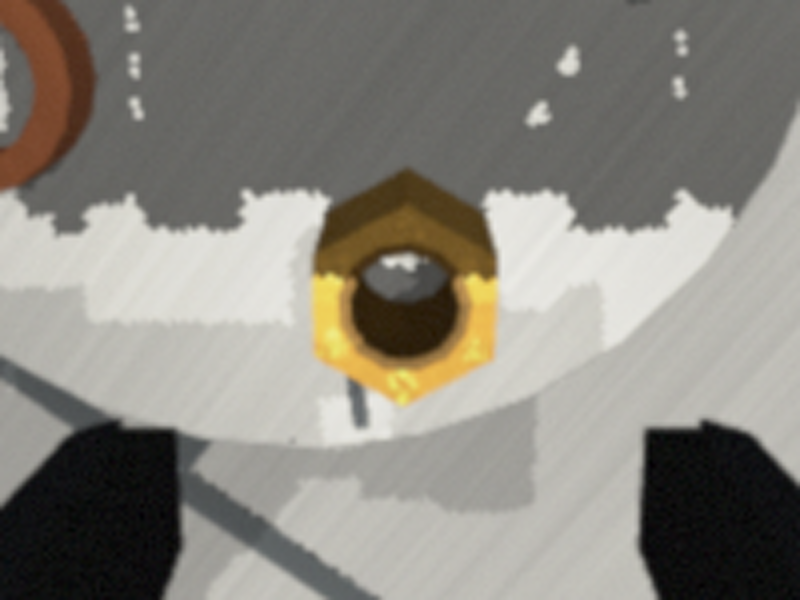

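The hexagon's top face is centred at crop (404,303), within a pixel of the prediction, and its flats are square to the jaws. I'm descending and gripping.

Run:
```python
from h import *
p=atz(load('w3'),258.1,196.75,.092);p[2]=.069;print(p,delta(p))
```

```text
[0.55969907 0.23389213 0.069     ] [ 0.04257768 -0.01716997  9.28639689]
```

Call:
send_rows([
  {"x":0,"y":0,"z":2,"rx":0,"ry":0,"rz":0,"jaw":6.4},
  {"x":0,"y":0,"z":2.4,"rx":0,"ry":0,"rz":0,"jaw":6.4},
  {"x":0,"y":0,"z":2.4,"rx":0,"ry":0,"rz":0,"jaw":6.4},
  {"x":0,"y":0,"z":2.4,"rx":0,"ry":0,"rz":0,"jaw":6.4},
  {"x":0,"y":0,"z":0,"rx":0,"ry":0,"rz":0,"jaw":6.4},
])

```text
clock: 2.8
tool_pos: [0.5582, 0.2328, 0.0675]
eef_rot: [0.44, 0.898, -0.001, -0.001]
contact_force: [-0.8, -0.7, 0.7]
opening: 0.727
finger_force: 0.0
```

Call:
send_rows([
  {"x":0,"y":0,"z":0,"rx":0,"ry":0,"rz":0,"jaw":5},
  {"x":0,"y":0,"z":0,"rx":0,"ry":0,"rz":0,"jaw":4.4},
  {"x":0,"y":0,"z":0,"rx":0,"ry":0,"rz":0,"jaw":3.9},
  {"x":0,"y":0,"z":0,"rx":0,"ry":0,"rz":0,"jaw":3.2},
  {"x":0,"y":0,"z":0,"rx":0,"ry":0,"rz":0,"jaw":3.2},
], grip_force=25)

```text
clock: 3.3
tool_pos: [0.5601, 0.2337, 0.0703]
eef_rot: [0.441, 0.898, 0.001, 0.001]
contact_force: [-1.3, -0.3, 6.7]
opening: 0.426
finger_force: 25.0
```

Call:
send_rows([
  {"x":0,"y":0,"z":0,"rx":0,"ry":0,"rz":0,"jaw":3.2},
  {"x":0,"y":0,"z":0,"rx":0,"ry":0,"rz":0,"jaw":3.2},
  {"x":0,"y":0,"z":0,"rx":0,"ry":0,"rz":0,"jaw":3.2},
  {"x":0,"y":0,"z":0,"rx":0,"ry":0,"rz":0,"jaw":3.2},
  {"x":0,"y":0,"z":0,"rx":0,"ry":0,"rz":0,"jaw":3.2},
])

```text
clock: 3.8
tool_pos: [0.5601, 0.2337, 0.0703]
eef_rot: [0.441, 0.898, 0.001, 0.001]
contact_force: [-0.4, 0.1, 6.5]
opening: 0.426
finger_force: 25.0
```

Call:
send_rows([
  {"x":0,"y":0,"z":-1,"rx":0,"ry":0,"rz":0,"jaw":3.2},
  {"x":0,"y":0,"z":-2,"rx":0,"ry":0,"rz":0,"jaw":3.2},
  {"x":0,"y":0,"z":-3,"rx":0,"ry":0,"rz":0,"jaw":3.2},
  {"x":0,"y":0,"z":-3,"rx":0,"ry":0,"rz":0,"jaw":3.2},
  {"x":0,"y":0,"z":-3,"rx":0,"ry":0,"rz":0,"jaw":3.2},
])

```text
clock: 4.3
tool_pos: [0.5587, 0.2329, 0.1903]
eef_rot: [0.441, 0.898, -0.0, -0.0]
contact_force: [0.4, -0.5, -2.5]
opening: 0.429
finger_force: 25.0
```

Call:
send_rows([
  {"x":0,"y":0,"z":0,"rx":0,"ry":0,"rz":0.12,"jaw":3.2},
  {"x":0,"y":0,"z":0,"rx":0,"ry":0,"rz":0.13,"jaw":3.2},
  {"x":0,"y":0,"z":0,"rx":0,"ry":0,"rz":0.13,"jaw":3.2},
  {"x":0,"y":0,"z":0,"rx":0,"ry":0,"rz":0.13,"jaw":3.2},
  {"x":0,"y":0,"z":0,"rx":0,"ry":0,"rz":0,"jaw":3.2},
])

```text
clock: 4.8
tool_pos: [0.5588, 0.2333, 0.1892]
eef_rot: [0.653, 0.757, -0.0, -0.0]
contact_force: [0.4, 0.8, -2.8]
opening: 0.426
finger_force: 25.0
```

Run:
```python
from h import *
s=st(); print(R.from_quat(s['eef_rot']).as_matrix().round(3)); print(delta([.503,-.158,s['tool_pos'][2]]))
s=snap('wrist','w4')
im=cv2.imread('pics/w4.png'); 
cv2.imwrite('pics/w4b.png',cv2.resize(im[140:290,157:357],(800,600),interpolation=cv2.INTER_CUBIC))
```

```text
4.8 [0.5588 0.2333 0.1892] [ 6.529e-01  7.574e-01 -3.000e-04 -0.000e+00] op 0.4262798529510331 F [ 0.4  0.8 -2.8] 25.000366866588593 q [-0.5   0.71  0.06  1.67 -0.05  0.77 -0.27]
[[-0.147  0.989 -0.   ]
 [ 0.989  0.147 -0.   ]
 [-0.    -0.001 -1.   ]]
[-3.78778437e+01 -1.12857181e+01  2.02349295e-02]
```

Call:
send_rows([
  {"x":-4,"y":-1.1,"z":0,"rx":0,"ry":0,"rz":0,"jaw":3.2},
  {"x":-4,"y":-1.1,"z":0,"rx":0,"ry":0,"rz":0,"jaw":3.2},
  {"x":-4,"y":-1.1,"z":0,"rx":0,"ry":0,"rz":0,"jaw":3.2},
  {"x":-4,"y":-1.1,"z":0,"rx":0,"ry":0,"rz":0,"jaw":3.2},
  {"x":-4,"y":-1.1,"z":0,"rx":0,"ry":0,"rz":0,"jaw":3.2},
])

```text
clock: 5.35
tool_pos: [0.5339, 0.0258, 0.1892]
eef_rot: [0.652, 0.759, 0.0, -0.0]
contact_force: [1.0, 0.2, -1.5]
opening: 0.433
finger_force: 25.0
```

Call:
send_rows([
  {"x":-4,"y":-1.1,"z":0,"rx":0,"ry":0,"rz":0,"jaw":3.2},
  {"x":-4,"y":-1.1,"z":0,"rx":0,"ry":0,"rz":0,"jaw":3.2},
  {"x":-4,"y":-1.1,"z":0,"rx":0,"ry":0,"rz":0,"jaw":3.2},
  {"x":-4,"y":-1.1,"z":0,"rx":0,"ry":0,"rz":0,"jaw":3.2},
  {"x":-4,"y":-1.1,"z":0,"rx":0,"ry":0,"rz":0,"jaw":3.2},
])

```text
clock: 5.85
tool_pos: [0.509, -0.1802, 0.1893]
eef_rot: [0.652, 0.759, 0.0, 0.0]
contact_force: [0.3, -0.3, -3.3]
opening: 0.422
finger_force: 25.0
```

Call:
send_rows([
  {"x":0,"y":-0.3,"z":0,"rx":0,"ry":0,"rz":0,"jaw":3.2},
  {"x":0,"y":0,"z":0,"rx":0,"ry":0,"rz":0,"jaw":3.2},
  {"x":0,"y":0,"z":0,"rx":0,"ry":0,"rz":0,"jaw":3.2},
  {"x":0,"y":0,"z":0,"rx":0,"ry":0,"rz":0,"jaw":3.2},
  {"x":0,"y":0,"z":0,"rx":0,"ry":0,"rz":0,"jaw":3.2},
])

```text
clock: 6.35
tool_pos: [0.507, -0.1775, 0.189]
eef_rot: [0.652, 0.758, 0.0, -0.0]
contact_force: [-1.3, 0.2, -2.2]
opening: 0.429
finger_force: 25.0
```

Run:
```python
from h import *
s=st(); s=snap('wrist','w5'); print(proj(s,[.503,-.158,.033]))
im=cv2.imread('pics/w5.png'); 
cv2.imwrite('pics/w5b.png',cv2.resize(im[60:285,107:407],(800,600),interpolation=cv2.INTER_CUBIC))
```

```text
6.35 [ 0.507  -0.1775  0.189 ] [ 6.517e-01  7.584e-01  3.000e-04 -1.000e-04] op 0.42939166389625455 F [-1.3  0.2 -2.2] 24.999193847179413 q [ 0.27  0.62 -0.03  1.88  0.03  0.64  0.37]
(np.float64(256.5287003488385), np.float64(157.2754979997414))
```

View pics/w5b.png

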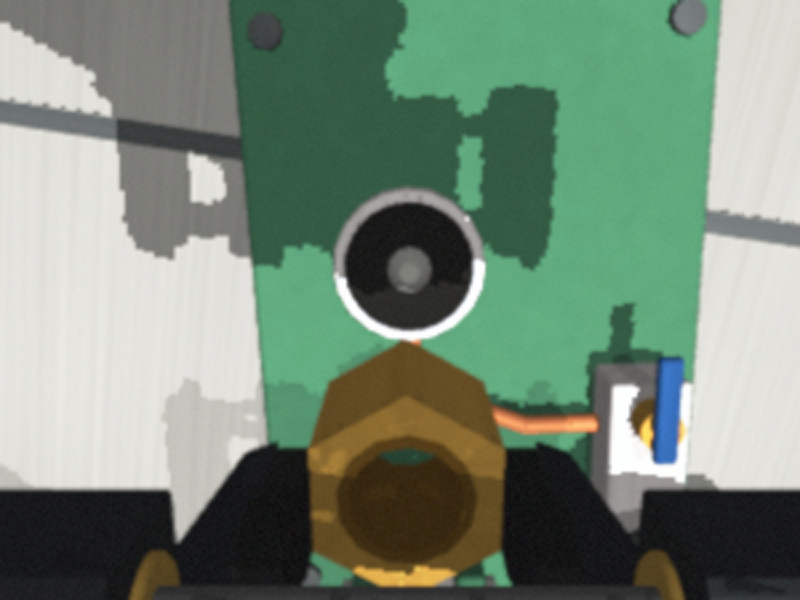

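The seat's rubber disc is centred at crop (409,265), which is (260.4,159.4) in the full picture. The held socket's top face is centred at about crop (406,503).

Run:
```python
from h import *
s=load('w5');T=np.array([.507,-.1775,.189])
n=atz(s,260.4,159.4,.033); c=atz(s,107+406/2.667,60+503/2.667,.189+.0217)
print('nest',n,'sock',c,'off',c-T); r=R.from_quat([.6517,.7584,0,0])
print(100*r.inv().apply(n-c), 'to tcp:',100*r.inv().apply(n-T))
print(tri((s,260.4,157.6),(load('top0'),455/1.5625,346/1.5625)))
print('corner',[atz(s,107+u/2.667,60+v/2.667,.0217+.189) for u,v in((310,450),(503,450))])
# plate orientation: bolts and edges
a=atz(s,107+265/2.667,60+30/2.667,.016);b=atz(s,107+688/2.667,60+15/2.667,.016);d=b-a;print(np.degrees(np.arctan2(d[1],d[0])),np.linalg.norm(d))
```

```text
nest [ 0.50756853 -0.15969025  0.033     ] sock [ 0.50876829 -0.17684565  0.2107    ] off [0.00176829 0.00065435 0.0217    ]
[ 1.71405982  0.13953636 17.77      ] to tcp: [ 1.75214105  0.32419835 15.6       ]
[ 0.50779222 -0.16088817  0.01274   ]
corner [array([ 0.48870908, -0.1684445 ,  0.2107    ]), array([ 0.52562205, -0.16284573,  0.2107    ])]
10.512261964220736 0.16931933522978285
```

Call:
send_rows([
  {"x":0.86,"y":0.08,"z":0,"rx":0,"ry":0,"rz":0,"jaw":3.2},
  {"x":0.86,"y":0.08,"z":1,"rx":0,"ry":0,"rz":0,"jaw":3.2},
  {"x":0,"y":0,"z":3,"rx":0,"ry":0,"rz":0,"jaw":3.2},
  {"x":0,"y":0,"z":3,"rx":0,"ry":0,"rz":0,"jaw":3.2},
  {"x":0,"y":0,"z":3,"rx":0,"ry":0,"rz":0,"jaw":3.2},
])

```text
clock: 6.9
tool_pos: [0.5061, -0.1606, 0.0883]
eef_rot: [0.652, 0.758, 0.001, 0.0]
contact_force: [0.4, -0.1, -1.0]
opening: 0.425
finger_force: 25.0
```

Call:
send_rows([
  {"x":0,"y":0,"z":0.5,"rx":0,"ry":0,"rz":0,"jaw":3.2},
  {"x":0,"y":0,"z":0,"rx":0,"ry":0,"rz":0,"jaw":3.2},
  {"x":0,"y":0,"z":0,"rx":0,"ry":0,"rz":0,"jaw":3.2},
  {"x":0,"y":0,"z":0,"rx":0,"ry":0,"rz":0,"jaw":3.2},
  {"x":0,"y":0,"z":0,"rx":0,"ry":0,"rz":0,"jaw":3.2},
])

```text
clock: 7.4
tool_pos: [0.5063, -0.162, 0.0852]
eef_rot: [0.653, 0.757, 0.001, 0.001]
contact_force: [-0.5, 0.2, -1.7]
opening: 0.424
finger_force: 25.0
```

Run:
```python
from h import *
s=st(); s=snap('wrist','w6')
im=cv2.imread('pics/w6.png'); 
cv2.imwrite('pics/w6b.png',cv2.resize(im[140:290,157:357],(800,600),interpolation=cv2.INTER_CUBIC))
```

```text
7.4 [ 0.5063 -0.162   0.0852] [6.530e-01 7.574e-01 5.000e-04 1.000e-03] op 0.42430316077390473 F [-0.5  0.2 -1.7] 24.999161660671234 q [ 0.23  0.79 -0.02  1.97  0.04  0.38  0.33]
```

View pics/w6b.png

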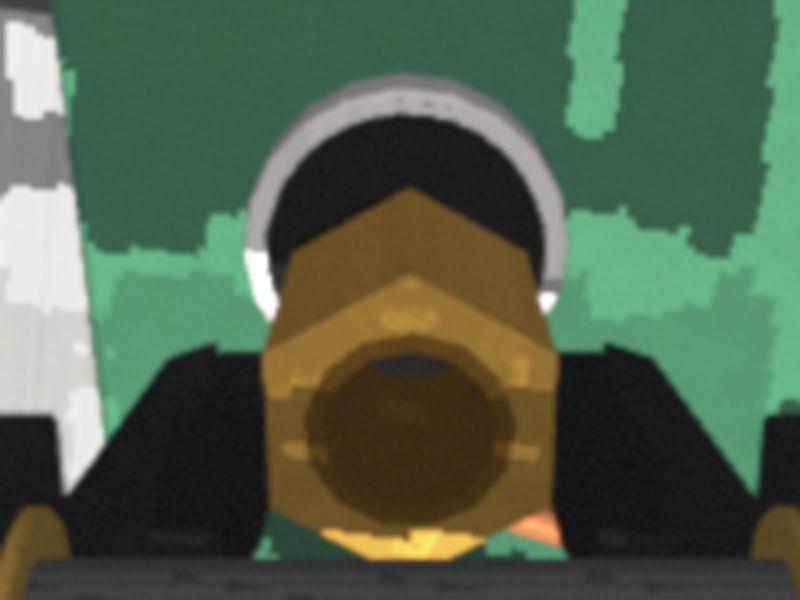

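The socket is laterally in line with the seat: its front bottom corner is at crop column 410 and the seat centre at 407. The fore-aft fit gets checked from rows 187 (corner) and 115 (seat edge).

Run:
```python
from h import *
s=load('w6');r=R.from_quat([.653,.7574,0,0]);X=r.apply([1,0,0])
f=lambda u,v,z:atz(s,157+u/4,140+v/4,z)
c=f(410,187,.065)-.022*X; c2=f(410,275,.107)-.022*X
for n in (f(407,115,.033)-.027*X, f(407,75,.029)-.032*X): print(n,c,c2,100*r.inv().apply(n-c),100*r.inv().apply(n-c2))
```

```text
[ 0.5078279  -0.16063103  0.033     ] [ 0.50831374 -0.16081186  0.065     ] [ 0.50819594 -0.16096462  0.107     ] [ 0.02503957 -0.04539173  3.2       ] [ 0.03841452 -0.03149102  7.4       ]
[ 0.50756477 -0.1588096   0.029     ] [ 0.50831374 -0.16081186  0.065     ] [ 0.50819594 -0.16096462  0.107     ] [ 0.20907166 -0.04459932  3.6       ] [ 0.22244661 -0.0306986   7.8       ]
```

Call:
send_rows([
  {"x":0.05,"y":-0.03,"z":1,"rx":0,"ry":0,"rz":0,"jaw":3.2},
  {"x":0,"y":0,"z":0.8,"rx":0,"ry":0,"rz":0,"jaw":3.2},
  {"x":0,"y":0,"z":0.6,"rx":0,"ry":0,"rz":0,"jaw":3.2},
  {"x":0,"y":0,"z":0.4,"rx":0,"ry":0,"rz":0,"jaw":3.2},
  {"x":0,"y":0,"z":0.2,"rx":0,"ry":0,"rz":0,"jaw":3.2},
])

```text
clock: 7.95
tool_pos: [0.5048, -0.1612, 0.0533]
eef_rot: [0.653, 0.757, -0.0, -0.001]
contact_force: [-2.7, 1.4, 14.1]
opening: 0.428
finger_force: 25.0
```

Call:
send_rows([
  {"x":0,"y":0,"z":0.2,"rx":0,"ry":0,"rz":0,"jaw":3.2},
  {"x":0,"y":0,"z":0,"rx":0,"ry":0,"rz":0,"jaw":3.2},
  {"x":0,"y":0,"z":0,"rx":0,"ry":0,"rz":0,"jaw":3.2},
  {"x":0,"y":0,"z":0,"rx":0,"ry":0,"rz":0,"jaw":3.2},
  {"x":0,"y":0,"z":0,"rx":0,"ry":0,"rz":0,"jaw":3.2},
])

```text
clock: 8.45
tool_pos: [0.5048, -0.1613, 0.0533]
eef_rot: [0.653, 0.757, -0.0, -0.0]
contact_force: [-3.2, 0.5, 10.7]
opening: 0.425
finger_force: 25.0
```

Call:
send_rows([
  {"x":0,"y":0,"z":0,"rx":0,"ry":0,"rz":0,"jaw":4.5},
  {"x":0,"y":0,"z":0,"rx":0,"ry":0,"rz":0,"jaw":6},
  {"x":0,"y":0,"z":0,"rx":0,"ry":0,"rz":0,"jaw":6},
  {"x":0,"y":0,"z":0,"rx":0,"ry":0,"rz":0,"jaw":6},
  {"x":0,"y":0,"z":-0.5,"rx":0,"ry":0,"rz":0,"jaw":6},
])

```text
clock: 8.95
tool_pos: [0.5048, -0.1612, 0.0566]
eef_rot: [0.653, 0.757, -0.0, -0.001]
contact_force: [-0.3, -0.3, 0.5]
opening: 0.68
finger_force: 0.0
```

Call:
send_rows([
  {"x":0,"y":0,"z":-1,"rx":0,"ry":0,"rz":0,"jaw":6},
  {"x":0,"y":0,"z":-3,"rx":0,"ry":0,"rz":0,"jaw":6},
  {"x":0,"y":0,"z":-4,"rx":0,"ry":0,"rz":0,"jaw":7},
  {"x":0,"y":0,"z":-4,"rx":0,"ry":0,"rz":0,"jaw":8.8},
  {"x":0,"y":0,"z":0,"rx":0,"ry":0,"rz":-0.035,"jaw":8.8},
])

```text
clock: 9.45
tool_pos: [0.5085, -0.1624, 0.1825]
eef_rot: [0.639, 0.769, 0.002, 0.005]
contact_force: [0.9, -0.3, -0.2]
opening: 0.926
finger_force: 0.0
```

Run:
```python
from h import *
s=st(); s=snap('wrist','w7');a=snap('scene','scene1');b=snap('top','top1')
w=cv2.imread('pics/w7.png');k=1.5625
def crop(n,u,v,h): 
    im=cv2.imread(f'pics/{n}.png');return cv2.resize(im[v-h:v+h,u-h:u+h],(400,400),interpolation=cv2.INTER_CUBIC)
u,v=map(int,proj(s,[.507,-.16,.075]));print(u,v);u2,v2=map(int,proj(a,[.507,-.16,.06]));print(u2,v2)
cv2.imwrite('pics/chk.png',np.hstack([crop('w7',u,max(v,60),60),crop('scene1',u2,v2,25)]))
```

```text
9.45 [ 0.5085 -0.1624  0.1825] [0.6394 0.7689 0.0022 0.0048] op 0.9255570561491466 F [ 0.9 -0.3 -0.2] 0.0 q [ 0.24  0.63 -0.04  1.9   0.04  0.6   0.37]
255 182
252 194
```

View pics/chk.png

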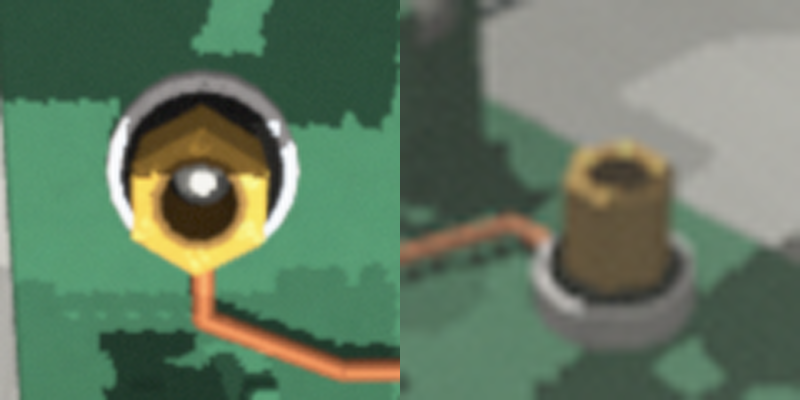

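The socket stands upright with the spigot visible in its bore at (203,182), and it sits down inside the seat ring. Next is the lever: I rise, then go over the ball.

Call:
send_rows([
  {"x":0,"y":0,"z":-4.4,"rx":0,"ry":0,"rz":0,"jaw":8.8},
  {"x":0,"y":0,"z":-4.4,"rx":0,"ry":0,"rz":0,"jaw":8.8},
  {"x":0,"y":0,"z":-4.4,"rx":0,"ry":0,"rz":0,"jaw":8.8},
  {"x":0,"y":0,"z":-4.4,"rx":0,"ry":0,"rz":0,"jaw":8.8},
  {"x":0,"y":0,"z":-4.4,"rx":0,"ry":0,"rz":0,"jaw":8.8},
])

```text
clock: 10.1
tool_pos: [0.5042, -0.1611, 0.3972]
eef_rot: [0.64, 0.769, -0.001, -0.002]
contact_force: [1.4, -1.1, -0.4]
opening: 0.997
finger_force: 0.0
```

Call:
send_rows([
  {"x":0,"y":0,"z":0,"rx":0,"ry":0,"rz":0,"jaw":8.8},
  {"x":0,"y":0,"z":0,"rx":0,"ry":0,"rz":0,"jaw":8.8},
  {"x":0,"y":0,"z":0,"rx":0,"ry":0,"rz":0,"jaw":8.8},
  {"x":0,"y":0,"z":0,"rx":0,"ry":0,"rz":0,"jaw":8.8},
  {"x":0,"y":0,"z":0,"rx":0,"ry":0,"rz":0,"jaw":8.8},
])

```text
clock: 10.6
tool_pos: [0.5046, -0.1612, 0.3955]
eef_rot: [0.64, 0.769, -0.001, -0.001]
contact_force: [0.7, 0.1, -0.3]
opening: 1.001
finger_force: 0.0
```

```bash
cat >> h.py <<'E'
def red(s):
    h=cv2.cvtColor(s['img'],cv2.COLOR_RGB2HSV); m=(((h[...,0]<6)|(h[...,0]>174))&(h[...,1]>160)&(h[...,2]>70)).astype(np.uint8)
    n,_,S,C=cv2.connectedComponentsWithStats(m); return [(S[i].tolist(),C[i].round(1).tolist()) for i in range(1,n) if S[i][4]>25]
E
python3 - <<'E'
from h import *
s=st(); print(delta([.535,-.3247,s['tool_pos'][2]]))
for n in('top1','scene1'):
    q=load(n);print(n,proj(q,[.535,-.3247,.314]),red(q))
q=snap('wrist','w8');print(proj(q,[.535,-.3247,.314]),red(q))
E
```

```text
10.6 [ 0.5046 -0.1612  0.3955] [ 6.395e-01  7.688e-01 -7.000e-04 -1.400e-03] op 1.000619520539143 F [ 0.7  0.1 -0.3] 0.0 q [ 0.24  0.38 -0.03  1.59  0.01  1.17  0.39]
[-16.6285792    0.01724333  -0.02195368]
top1 (np.float64(357.5708056460636), np.float64(199.65536788097322)) [([12, 82, 88, 80, 6457], [56.4, 121.8]), ([234, 97, 30, 37, 513], [247.9, 117.2]), ([352, 194, 12, 12, 109], [357.3, 199.4]), ([57, 196, 46, 63, 241], [94.9, 231.9])]
scene1 (np.float64(211.12840391546607), np.float64(102.99066281415652)) [([0, 0, 191, 164, 17796], [84.1, 54.9]), ([317, 30, 66, 37, 819], [349.7, 47.1]), ([440, 70, 72, 43, 1228], [478.0, 92.1]), ([207, 98, 10, 9, 67], [211.4, 101.7]), ([141, 279, 19, 26, 86], [151.3, 292.7]), ([183, 279, 6, 8, 27], [185.7, 282.7]), ([169, 287, 5, 8, 26], [171.2, 290.3]), ([358, 347, 96, 37, 1869], [405.4, 370.9])]
(np.float64(257.81501346084707), np.float64(348.4859003414063)) [([437, 52, 75, 78, 2015], [485.9, 92.3]), ([247, 331, 28, 13, 232], [260.9, 338.1]), ([175, 333, 9, 10, 68], [179.1, 337.7])]
```

Call:
send_rows([
  {"x":-4.15,"y":0,"z":0,"rx":0,"ry":0,"rz":0,"jaw":8.8},
  {"x":-4.15,"y":0,"z":0,"rx":0,"ry":0,"rz":0,"jaw":8.8},
  {"x":-4.15,"y":0,"z":0,"rx":0,"ry":0,"rz":0,"jaw":8.8},
  {"x":-4.15,"y":0,"z":0,"rx":0,"ry":0,"rz":0,"jaw":8.8},
  {"x":0,"y":0,"z":0,"rx":0,"ry":0,"rz":0,"jaw":8.8},
])

```text
clock: 11.15
tool_pos: [0.5337, -0.3315, 0.3953]
eef_rot: [0.643, 0.766, -0.002, 0.0]
contact_force: [0.2, -0.3, 0.1]
opening: 0.995
finger_force: 0.0
```

Run:
```python
from h import *
s=st(); print(delta([.535,-.3247,.306]))
q=snap('wrist','w9');print(proj(q,[.535,-.3247,.314]),red(q))
```

```text
11.15 [ 0.5337 -0.3315  0.3953] [ 6.429e-01  7.659e-01 -2.400e-03  2.000e-04] op 0.9951863707277108 F [ 0.2 -0.3  0.1] 0.0 q [0.48 0.55 0.   1.29 0.   1.3  0.66]
[0.680896   0.27531174 8.92252497]
(np.float64(260.17594399292324), np.float64(186.2885120288473)) [([453, 0, 59, 9, 314], [484.6, 3.0]), ([244, 167, 39, 41, 1246], [263.3, 187.1])]
```

Call:
send_rows([
  {"x":0,"y":0,"z":0,"rx":0,"ry":0,"rz":0,"jaw":8.8},
  {"x":0.3,"y":0,"z":2.2,"rx":0,"ry":0,"rz":0,"jaw":8.8},
  {"x":0,"y":0,"z":3,"rx":0,"ry":0,"rz":0,"jaw":8.8},
  {"x":0,"y":0,"z":3,"rx":0,"ry":0,"rz":0,"jaw":8.8},
  {"x":0,"y":0,"z":0.7,"rx":0,"ry":0,"rz":0,"jaw":8.8},
])

```text
clock: 11.7
tool_pos: [0.5334, -0.3185, 0.3051]
eef_rot: [0.638, 0.77, -0.0, -0.003]
contact_force: [-0.5, 0.5, 0.2]
opening: 0.999
finger_force: 0.0
```

Call:
send_rows([
  {"x":0,"y":0,"z":0,"rx":0,"ry":0,"rz":0,"jaw":8.8},
  {"x":0,"y":0,"z":0,"rx":0,"ry":0,"rz":0,"jaw":8.8},
  {"x":0,"y":0,"z":0,"rx":0,"ry":0,"rz":0,"jaw":8.8},
  {"x":0,"y":0,"z":0,"rx":0,"ry":0,"rz":0,"jaw":8.8},
  {"x":0,"y":0,"z":0,"rx":0,"ry":0,"rz":0,"jaw":8.8},
])

```text
clock: 12.2
tool_pos: [0.5352, -0.3218, 0.3088]
eef_rot: [0.64, 0.769, 0.0, 0.001]
contact_force: [-0.5, 0.6, -0.0]
opening: 0.998
finger_force: 0.0
```

Run:
```python
from h import *
s=st(); print(delta([.535,-.3247,.306]))
q=snap('wrist','w10');print(proj(q,[.535,-.3247,.314]),red(q))
```

```text
12.2 [ 0.5352 -0.3218  0.3088] [6.396e-01 7.687e-01 2.000e-04 7.000e-04] op 0.9976851403682837 F [-0.5  0.6 -0. ] 0.0 q [ 0.47  0.6  -0.01  1.46  0.01  1.07  0.65]
[-0.28043878 -0.0692631   0.27865932]
(np.float64(254.86199869584271), np.float64(240.39176665378028)) [([231, 212, 58, 62, 2833], [259.4, 242.1])]
```

Call:
send_rows([
  {"x":-0.3,"y":0,"z":0.4,"rx":0,"ry":0,"rz":0,"jaw":6},
  {"x":0,"y":0,"z":0,"rx":0,"ry":0,"rz":0,"jaw":4.5},
  {"x":0,"y":0,"z":0,"rx":0,"ry":0,"rz":0,"jaw":3.8},
  {"x":0,"y":0,"z":0,"rx":0,"ry":0,"rz":0,"jaw":3},
  {"x":0,"y":0,"z":0,"rx":0,"ry":0,"rz":0,"jaw":3},
], grip_force=35)

```text
clock: 12.75
tool_pos: [0.5354, -0.3245, 0.304]
eef_rot: [0.64, 0.769, 0.0, -0.0]
contact_force: [-0.6, -0.4, -1.0]
opening: 0.572
finger_force: 0.0
```

Call:
send_rows([
  {"x":0,"y":0,"z":0,"rx":0,"ry":0,"rz":0,"jaw":3},
  {"x":0,"y":0,"z":0,"rx":0,"ry":0,"rz":0,"jaw":3},
  {"x":0,"y":0,"z":0,"rx":0,"ry":0,"rz":0,"jaw":3},
  {"x":0,"y":0,"z":0,"rx":0,"ry":0,"rz":0,"jaw":3},
  {"x":0,"y":0,"z":0,"rx":0,"ry":0,"rz":0,"jaw":3},
])

```text
clock: 13.25
tool_pos: [0.5359, -0.3244, 0.304]
eef_rot: [0.639, 0.769, 0.0, 0.0]
contact_force: [2.3, -0.1, -0.7]
opening: 0.37
finger_force: 34.4
```

Run:
```python
from h import *
s=st()
# arc steps in cm, 20 rows eased: x,z per row
th=np.linspace(0,1.833,26); y=-110+220*np.sin(th-np.radians(15)); z=101+220*np.cos(th-np.radians(15))
print([(round(a,2),round(-b,2)) for a,b in zip(np.diff(y)/10,np.diff(z)/10)])
```

```text
13.25 [ 0.5359 -0.3244  0.304 ] [6.394e-01 7.689e-01 3.000e-04 3.000e-04] op 0.3704965608455797 F [ 2.3 -0.1 -0.7] 34.438111782073975 q [ 0.48  0.61 -0.01  1.46  0.01  1.07  0.65]
[(np.float64(1.57), np.float64(-0.36)), (np.float64(1.59), np.float64(-0.24)), (np.float64(1.61), np.float64(-0.13)), (np.float64(1.61), np.float64(-0.01)), (np.float64(1.61), np.float64(0.11)), (np.float64(1.6), np.float64(0.23)), (np.float64(1.58), np.float64(0.34)), (np.float64(1.55), np.float64(0.46)), (np.float64(1.51), np.float64(0.57)), (np.float64(1.46), np.float64(0.68)), (np.float64(1.41), np.float64(0.78)), (np.float64(1.35), np.float64(0.89)), (np.float64(1.28), np.float64(0.98)), (np.float64(1.2), np.float64(1.07)), (np.float64(1.12), np.float64(1.16)), (np.float64(1.03), np.float64(1.24)), (np.float64(0.94), np.float64(1.31)), (np.float64(0.84), np.float64(1.38)), (np.float64(0.74), np.float64(1.43)), (np.float64(0.63), np.float64(1.48)), (np.float64(0.52), np.float64(1.53)), (np.float64(0.41), np.float64(1.56)), (np.float64(0.29), np.float64(1.59)), (np.float64(0.18), np.float64(1.6)), (np.float64(0.06), np.float64(1.61))]
```

Call:
send_rows([
  {"x":1.57,"y":0,"z":-0.36,"rx":0,"ry":0,"rz":0,"jaw":3},
  {"x":1.59,"y":0,"z":-0.24,"rx":0,"ry":0,"rz":0,"jaw":3},
  {"x":1.61,"y":0,"z":-0.13,"rx":0,"ry":0,"rz":0,"jaw":3},
  {"x":1.61,"y":0,"z":0,"rx":0,"ry":0,"rz":0,"jaw":3},
  {"x":1.61,"y":0,"z":0.11,"rx":0,"ry":0,"rz":0,"jaw":3},
])

```text
clock: 13.75
tool_pos: [0.5213, -0.2455, 0.3116]
eef_rot: [0.64, 0.769, 0.0, 0.002]
contact_force: [3.1, -1.9, 3.5]
opening: 0.362
finger_force: 34.5
```

Run:
```python
from h import *
s=st()
q=snap('wrist','w11');print(red(q));q=snap('scene','scene2');print([x for x in red(q) if x[0][4]<120]);q=snap('top','top2');print([x for x in red(q) if x[0][4]<240])
```

```text
13.75 [ 0.5213 -0.2455  0.3116] [6.396e-01 7.687e-01 2.000e-04 1.700e-03] op 0.36153539643314114 F [ 3.1 -1.9  3.5] 34.50287640094757 q [ 0.37  0.52 -0.01  1.61  0.01  1.    0.54]
[([474, 0, 38, 63, 1693], [497.0, 33.4]), ([231, 214, 58, 63, 2932], [259.1, 244.9])]
[([244, 24, 14, 8, 71], [248.8, 27.8]), ([318, 30, 8, 10, 29], [320.9, 33.2]), ([141, 279, 21, 26, 82], [151.4, 293.0]), ([183, 279, 7, 11, 33], [185.9, 283.4]), ([169, 287, 6, 7, 28], [171.3, 290.4])]
[]
```

Call:
send_rows([
  {"x":1.6,"y":0,"z":0.23,"rx":0,"ry":0,"rz":0,"jaw":3},
  {"x":1.58,"y":0,"z":0.34,"rx":0,"ry":0,"rz":0,"jaw":3},
  {"x":1.55,"y":0,"z":0.46,"rx":0,"ry":0,"rz":0,"jaw":3},
  {"x":1.51,"y":0,"z":0.57,"rx":0,"ry":0,"rz":0,"jaw":3},
  {"x":1.46,"y":0,"z":0.68,"rx":0,"ry":0,"rz":0,"jaw":3},
])

```text
clock: 14.4
tool_pos: [0.5068, -0.1675, 0.2901]
eef_rot: [0.639, 0.769, 0.001, 0.0]
contact_force: [-1.9, 4.1, 16.1]
opening: 0.355
finger_force: 35.9
```

Call:
send_rows([
  {"x":1.41,"y":0,"z":0.78,"rx":0,"ry":0,"rz":0,"jaw":3},
  {"x":1.35,"y":0,"z":0.89,"rx":0,"ry":0,"rz":0,"jaw":3},
  {"x":1.28,"y":0,"z":0.98,"rx":0,"ry":0,"rz":0,"jaw":3},
  {"x":1.2,"y":0,"z":1.07,"rx":0,"ry":0,"rz":0,"jaw":3},
  {"x":1.12,"y":0,"z":1.16,"rx":0,"ry":0,"rz":0,"jaw":3},
])

```text
clock: 14.9
tool_pos: [0.4944, -0.1013, 0.2401]
eef_rot: [0.638, 0.77, 0.002, -0.002]
contact_force: [-1.8, 10.4, 12.4]
opening: 0.35
finger_force: 35.5
```

Run:
```python
from h import *
s=st();d=np.array(s['tool_pos'])-[.506,-.1605,0]
print('tester y',d@[-.182,.983,0],'x',d@[.983,.182,0])
q=snap('wrist','w12');print(red(q))
```

```text
14.9 [ 0.4944 -0.1013  0.2401] [ 0.6378  0.7702  0.0024 -0.0023] op 0.35026098394988897 F [-1.8 10.4 12.4] 35.54886996746063 q [ 0.13  0.51 -0.03  1.91  0.01  0.72  0.29]
tester y 0.06032825825197463 x -0.0005762053821316959
[([489, 110, 23, 60, 687], [504.2, 147.3]), ([231, 219, 57, 61, 2867], [259.0, 250.4])]
```

Run:
```python
from h import *
for n,T,qt in(('w10',[.5352,-.3218,.3088],[.6396,.7687,0,0]),('w11',[.5213,-.2455,.3116],[.6396,.7687,0,.0017]),('w12',[.4944,-.1013,.2401],[.6378,.7702,.0024,-.0023])):
    s=load(n); x=[r for r in red(s) if 200<r[1][0]<300][0]; o,d=ray(s,*x[1])
    f=192/np.tan(np.radians(float(s['vertical_fov']))/2)
    fw=-(s['extrinsics'][:3,2]); out=[]
    dep=.036*f/np.sqrt(x[0][4]*4/np.pi)
    p=o+d*dep/(d@fw); r=R.from_quat(qt).inv()
    print(n,x,'ball in tool mm',(1000*r.apply(p-T)).round(1),'ray dir tool',r.apply(d).round(2), 'at tool z=-8:',end='')
    pt=r.apply(o-np.array(T));dd=r.apply(d);print((1000*(pt+dd*(-.008-pt[2])/dd[2])).round(1))
```

```text
w10 ([231, 212, 58, 62, 2833], [259.4, 242.1]) ball in tool mm [-5.7  1.9 -1.6] ray dir tool [-0.44  0.    0.9 ] at tool z=-8:[-2.5  1.9 -8. ]
w11 ([231, 214, 58, 63, 2932], [259.1, 244.9]) ball in tool mm [-5.9  1.8 -4.8] ray dir tool [-0.45 -0.    0.89] at tool z=-8:[-4.3  1.8 -8. ]
w12 ([231, 219, 57, 61, 2867], [259.0, 250.4]) ball in tool mm [-9.9  1.8 -3.9] ray dir tool [-0.46 -0.    0.89] at tool z=-8:[-7.8  1.8 -8. ]
```

Call:
send_rows([
  {"x":-0.25,"y":0,"z":0.2,"rx":0,"ry":0,"rz":0,"jaw":3},
  {"x":-0.25,"y":0,"z":0.2,"rx":0,"ry":0,"rz":0,"jaw":3},
  {"x":-0.25,"y":0,"z":0.2,"rx":0,"ry":0,"rz":0,"jaw":3},
  {"x":0,"y":0,"z":0,"rx":0,"ry":0,"rz":0,"jaw":3},
  {"x":0,"y":0,"z":0,"rx":0,"ry":0,"rz":0,"jaw":3},
])

```text
clock: 15.45
tool_pos: [0.4944, -0.1008, 0.2348]
eef_rot: [0.635, 0.772, 0.005, -0.007]
contact_force: [-8.5, 27.6, 28.2]
opening: 0.356
finger_force: 37.4
```

```bash
cat > ball.py <<'E'
from h import *
import sys
g=st(); s=snap('wrist',sys.argv[1]); T=g['tool_pos']; r=R.from_quat(g['eef_rot']).inv()
for x in red(s):
    if not 200<x[1][0]<300: continue
    o,d=ray(s,*x[1]); f=192/np.tan(np.radians(float(s['vertical_fov']))/2)
    p=o+d*(.036*f/np.sqrt(x[0][4]*4/np.pi))/(d@-(s['extrinsics'][:3,2]))
    D=p-[.506,-.1605,0]; Y=D@[-.182,.983,0]; dt=np.array(T)-[.506,-.1605,0]
    print(x,'ball in tool mm',(1000*r.apply(p-T)).round(1),'tester y',Y,'z',p[2],'theta',np.arctan2(Y+.11,p[2]-.101)+np.radians(15),'rad',np.hypot(Y+.11,p[2]-.101),'tcp y',dt@[-.182,.983,0])
E
python3 ball.py w13
```

```text
15.45 [ 0.4944 -0.1008  0.2348] [ 0.6352  0.7723  0.0049 -0.0073] op 0.3557722829398579 F [-8.5 27.6 28.2] 37.41427838802338 q [ 0.14  0.52 -0.04  1.91  0.    0.72  0.3 ]
([231, 212, 57, 63, 2921], [259.0, 243.1]) ball in tool mm [-5.1  1.7 -4.2] tester y 0.05572880666290337 z 0.2389231167278188 theta 1.138513816299569 rad 0.21561267004938633 tcp y 0.06084004624471963
```

Call:
send_rows([
  {"x":0.35,"y":0,"z":-0.3,"rx":0,"ry":0,"rz":0,"jaw":3},
  {"x":0.35,"y":0,"z":-0.3,"rx":0,"ry":0,"rz":0,"jaw":3},
  {"x":0.35,"y":0,"z":-0.3,"rx":0,"ry":0,"rz":0,"jaw":3},
  {"x":0,"y":0,"z":0,"rx":0,"ry":0,"rz":0,"jaw":3},
  {"x":0,"y":0,"z":0,"rx":0,"ry":0,"rz":0,"jaw":3},
], grip_force=25)

```text
clock: 16.0
tool_pos: [0.4957, -0.108, 0.2418]
eef_rot: [0.641, 0.768, -0.001, 0.002]
contact_force: [5.9, -6.5, -4.8]
opening: 0.358
finger_force: 23.3
```

```bash
python3 ball.py w14
```

```text
16.0 [ 0.4957 -0.108   0.2418] [ 6.406e-01  7.679e-01 -7.000e-04  2.400e-03] op 0.3576858414531834 F [ 5.9 -6.5 -4.8] 23.255201876163483 q [ 0.13  0.51 -0.01  1.91  0.02  0.72  0.29]
([231, 210, 57, 62, 2906], [259.0, 240.6]) ball in tool mm [-3.8  1.8 -3.4] tester y 0.049744455236165025 z 0.24517831304265056 theta 1.0983702635967376 rad 0.2151875389759446 tcp y 0.05353524376645955
```

Call:
send_rows([
  {"x":1.03,"y":0,"z":1.24,"rx":0,"ry":0,"rz":0,"jaw":3},
  {"x":0.94,"y":0,"z":1.31,"rx":0,"ry":0,"rz":0,"jaw":3},
  {"x":0.84,"y":0,"z":1.38,"rx":0,"ry":0,"rz":0,"jaw":3},
  {"x":0.74,"y":0,"z":1.43,"rx":0,"ry":0,"rz":0,"jaw":3},
  {"x":0,"y":0,"z":0,"rx":0,"ry":0,"rz":0,"jaw":3},
])

```text
clock: 16.55
tool_pos: [0.4883, -0.0686, 0.1873]
eef_rot: [0.639, 0.769, 0.0, -0.0]
contact_force: [3.0, 2.6, 3.4]
opening: 0.343
finger_force: 13.8
```

```bash
python3 ball.py w15
```

```text
16.55 [ 0.4883 -0.0686  0.1873] [ 6.389e-01  7.693e-01  1.000e-04 -5.000e-04] op 0.3427911462825595 F [3.  2.6 3.4] 13.83812740445137 q [ 0.06  0.58 -0.02  2.    0.01  0.56  0.22]
([232, 213, 55, 61, 2778], [259.2, 243.0]) ball in tool mm [-6.9  1.9 -0.3] tester y 0.08668952966906178 z 0.18751584758736312 theta 1.418206176341126 rad 0.2148761572748279 tcp y 0.09360164930437535
```

Call:
send_rows([
  {"x":0,"y":0,"z":0,"rx":0,"ry":0,"rz":0,"jaw":2.6},
  {"x":0,"y":0,"z":0,"rx":0,"ry":0,"rz":0,"jaw":2.4},
  {"x":0,"y":0,"z":0,"rx":0,"ry":0,"rz":0,"jaw":2.4},
  {"x":0,"y":0,"z":0,"rx":0,"ry":0,"rz":0,"jaw":2.4},
  {"x":0,"y":0,"z":0,"rx":0,"ry":0,"rz":0,"jaw":2.4},
], grip_force=20)

```text
clock: 17.1
tool_pos: [0.4885, -0.0692, 0.1884]
eef_rot: [0.639, 0.769, 0.001, -0.0]
contact_force: [2.2, 4.0, 4.6]
opening: 0.338
finger_force: 19.0
```

```bash
python3 ball.py w16
python3 - <<'E'
import cv2
im=cv2.imread('pics/w16.png'); cv2.imwrite('pics/w16b.png',cv2.resize(im[120:345,110:410],(800,600),interpolation=cv2.INTER_CUBIC))
E
```

```text
17.1 [ 0.4885 -0.0692  0.1884] [ 6.394e-01  7.689e-01  6.000e-04 -0.000e+00] op 0.3375451430540336 F [2.2 4.  4.6] 19.042779207229614 q [ 0.06  0.58 -0.02  2.    0.01  0.56  0.22]
([233, 213, 54, 61, 2764], [259.1, 242.8]) ball in tool mm [-7.   1.8  0.2] tester y 0.08591701923685091 z 0.18823705113149827 theta 1.413677614517138 rad 0.21446160849152524 tcp y 0.09290992193754821
```

View pics/w16b.png

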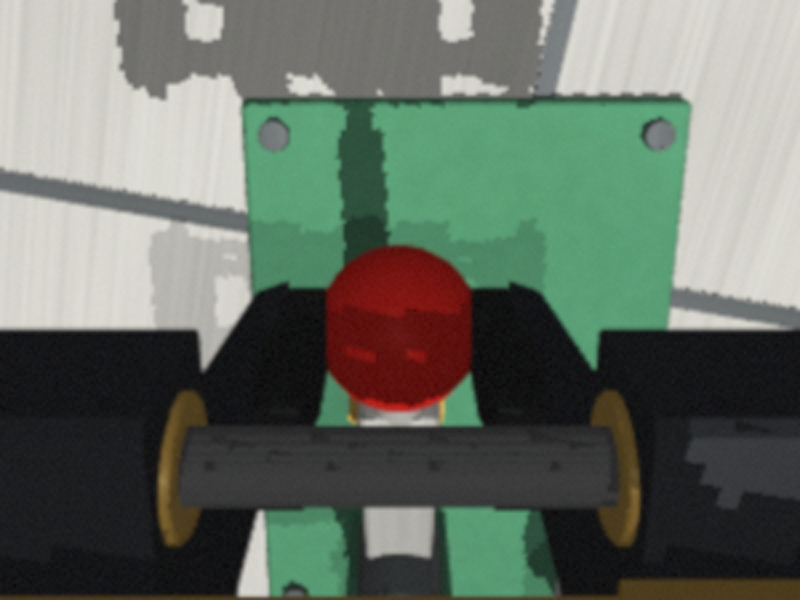

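The ball sits between the fingers at crop (400,328), with the arm behind it and in line. I'm carrying on down.

Call:
send_rows([
  {"x":0.5,"y":0,"z":1.5,"rx":0,"ry":0,"rz":0,"jaw":2.2},
  {"x":0.4,"y":0,"z":1.5,"rx":0,"ry":0,"rz":0,"jaw":2.2},
  {"x":0.3,"y":0,"z":1.5,"rx":0,"ry":0,"rz":0,"jaw":2.2},
  {"x":0.2,"y":0,"z":1.5,"rx":0,"ry":0,"rz":0,"jaw":2.2},
  {"x":0,"y":0,"z":0,"rx":0,"ry":0,"rz":0,"jaw":2.2},
], grip_force=25)

```text
clock: 17.65
tool_pos: [0.4849, -0.0542, 0.1267]
eef_rot: [0.638, 0.77, -0.0, -0.002]
contact_force: [2.5, 2.5, 2.4]
opening: 0.252
finger_force: 1.8
```

```bash
python3 ball.py w17
```

```text
17.65 [ 0.4849 -0.0542  0.1267] [ 6.384e-01  7.697e-01 -1.000e-04 -1.500e-03] op 0.2524416667646264 F [2.5 2.5 2.4] 1.7593597993254662 q [ 0.03  0.68 -0.01  2.07  0.02  0.39  0.19]
([232, 203, 57, 59, 2341], [259.8, 231.2]) ball in tool mm [-6.4  2.3 16.1] tester y 0.10192360995224066 z 0.11059384023110691 theta 1.7873563266127728 rad 0.21214065670108934 tcp y 0.1083166068488252
```

Call:
send_rows([
  {"x":-0.1,"y":0,"z":0,"rx":0,"ry":0,"rz":0,"jaw":2},
  {"x":-0.1,"y":0,"z":0.1,"rx":0,"ry":0,"rz":0,"jaw":2},
  {"x":-0.1,"y":0,"z":0.1,"rx":0,"ry":0,"rz":0,"jaw":2},
  {"x":0,"y":0,"z":0,"rx":0,"ry":0,"rz":0,"jaw":2},
  {"x":0,"y":0,"z":0,"rx":0,"ry":0,"rz":0,"jaw":2},
], grip_force=25)

```text
clock: 18.2
tool_pos: [0.4861, -0.0597, 0.1261]
eef_rot: [0.64, 0.769, -0.0, 0.0]
contact_force: [1.8, 1.4, 3.2]
opening: 0.223
finger_force: 1.8
```

```bash
python3 ball.py w18
python3 - <<'E'
from h import *
q=snap('scene','scene3');print([x for x in red(q) if x[0][4]<150],[proj(q,np.array([.506,-.1605,0])+y*np.array([-.182,.983,0])+[0,0,z]) for y,z in((.11,.101),(.1085,.12))])
q=snap('top','top3');print([x for x in red(q) if x[0][4]<240],[proj(q,np.array([.506,-.1605,0])+y*np.array([-.182,.983,0])+[0,0,z]) for y,z in((.11,.101),(.1085,.12))])
E
```

```text
18.2 [ 0.4861 -0.0597  0.1261] [ 6.398e-01  7.685e-01 -2.000e-04  1.000e-04] op 0.2226862656701544 F [1.8 1.4 3.2] 1.7770234169438481 q [ 0.03  0.68 -0.01  2.07  0.02  0.39  0.19]
([231, 194, 59, 58, 2448], [259.7, 221.4]) ball in tool mm [ 1.3  2.2 14. ] tester y 0.10405859754060223 z 0.11211080676395704 theta 1.7807368084962136 rad 0.2143467592663708 tcp y 0.10272602880688224
[([239, 22, 19, 10, 112], [245.7, 27.2]), ([141, 278, 19, 27, 80], [150.8, 292.1]), ([183, 279, 7, 10, 26], [185.9, 282.8])] [(np.float64(280.2887404468824), np.float64(198.02898280185275)), (np.float64(280.13191996709276), np.float64(192.59654005482034))]
[] [(np.float64(260.3167636880426), np.float64(222.78174010059737)), (np.float64(260.8679585821823), np.float64(221.9150003752352))]
```

Run:
```python
from h import *
for n in('w10','w16','w17','w18'):
    s=load(n);h=cv2.cvtColor(s['img'],cv2.COLOR_RGB2HSV);m=(((h[...,0]<6)|(h[...,0]>174))&(h[...,1]>160)&(h[...,2]>70))
    m[:, :215]=0;m[:,310:]=0
    print(n,[(r,int(np.where(m[r])[0].min()),int(np.where(m[r])[0].max())) for r in range(185,285,6) if m[r].any()])
    # dark finger columns right/left per row
    g=h[...,2]; print('  dark edges',[(r,int(np.where(g[r,:259]<45)[0].max(initial=0)),259+int(np.where(g[r,259:]<45)[0].min(initial=99))) for r in range(200,275,8)])
```

```text
w10 [(215, 246, 273), (221, 239, 280), (227, 234, 285), (233, 232, 287), (239, 231, 288), (245, 231, 288), (251, 232, 287), (257, 234, 284), (263, 239, 280), (269, 244, 272)]
  dark edges [(200, 0, 358), (208, 0, 358), (216, 0, 358), (224, 0, 358), (232, 178, 341), (240, 178, 340), (248, 179, 339), (256, 180, 339), (264, 177, 342), (272, 246, 347)]
w16 [(215, 246, 271), (221, 239, 280), (227, 234, 284), (233, 233, 285), (239, 233, 285), (245, 233, 285), (251, 233, 285), (257, 234, 285), (263, 238, 280), (269, 243, 274)]
  dark edges [(200, 0, 358), (208, 0, 358), (216, 0, 358), (224, 0, 358), (232, 231, 287), (240, 231, 287), (248, 231, 287), (256, 231, 287), (264, 230, 288), (272, 229, 290)]
w17 [(203, 255, 263), (209, 242, 278), (215, 237, 283), (221, 234, 287), (227, 232, 288), (233, 239, 279), (239, 240, 279), (245, 240, 279), (251, 240, 278), (257, 244, 275)]
  dark edges [(200, 0, 358), (208, 0, 358), (216, 0, 358), (224, 0, 358), (232, 238, 280), (240, 238, 280), (248, 238, 280), (256, 238, 280), (264, 238, 281), (272, 236, 282)]
w18 [(197, 245, 273), (203, 239, 281), (209, 235, 285), (215, 232, 288), (221, 231, 289), (227, 232, 288), (233, 241, 277), (239, 242, 277), (245, 242, 277), (251, 255, 266)]
  dark edges [(200, 0, 358), (208, 0, 358), (216, 0, 358), (224, 0, 358), (232, 240, 278), (240, 240, 278), (248, 241, 278), (256, 241, 278), (264, 239, 279), (272, 243, 278)]
```

Run:
```python
from h import *
s=load('w18');T=np.array([.4861,-.0597,.1261]);r=R.from_quat([.6398,.7685,0,0])
for p in[(9,0,11),(9,0,0),(9,0,-8),(9,0,-30),(0,0,11),(0,0,-8),(-9,0,11),(-9,0,-8)]: print(p,np.round(proj(s,T+r.apply(np.array(p)/1000.)),1))
o,d=ray(s,260,222.5);pt=r.inv().apply(o-T)*1000;dd=r.inv().apply(d)
for z in(-15,-8,-3,0,4,8,12,16,20):print(z,(pt+dd*(z-pt[2])/dd[2]).round(1))
```

```text
(9, 0, 11) [256.2 211.8]
(9, 0, 0) [256.  218.3]
(9, 0, -8) [255.9 223.4]
(9, 0, -30) [255.4 240.6]
(0, 0, 11) [256.3 225.2]
(0, 0, -8) [255.9 238.1]
(-9, 0, 11) [256.3 238.1]
(-9, 0, -8) [256.  252.2]
-15 [ 12.4   2.3 -15. ]
-8 [ 9.6  2.3 -8. ]
-3 [ 7.5  2.3 -3. ]
0 [6.3 2.3 0. ]
4 [4.7 2.4 4. ]
8 [3.  2.4 8. ]
12 [ 1.4  2.4 12. ]
16 [-0.2  2.4 16. ]
20 [-1.9  2.4 20. ]
```

Call:
send_rows([
  {"x":0,"y":0,"z":0,"rx":0,"ry":0,"rz":0,"jaw":1.5},
  {"x":0,"y":0,"z":0,"rx":0,"ry":0,"rz":0,"jaw":1},
  {"x":0,"y":0,"z":0,"rx":0,"ry":0,"rz":0,"jaw":1},
  {"x":0,"y":0,"z":0,"rx":0,"ry":0,"rz":0,"jaw":1},
  {"x":0,"y":0,"z":0,"rx":0,"ry":0,"rz":0,"jaw":1},
], grip_force=40)

```text
clock: 18.85
tool_pos: [0.4865, -0.0595, 0.1261]
eef_rot: [0.64, 0.769, 0.0, 0.0]
contact_force: [1.6, -0.5, 4.7]
opening: 0.111
finger_force: 3.3
```

```bash
python3 ball.py w19
```

```text
18.85 [ 0.4865 -0.0595  0.1261] [6.397e-01 7.686e-01 0.000e+00 3.000e-04] op 0.11096707073119978 F [ 1.6 -0.5  4.7] 3.340527154505253 q [ 0.03  0.68 -0.01  2.07  0.02  0.39  0.19]
([231, 192, 58, 58, 2065], [259.2, 217.0]) ball in tool mm [-1.9  1.9 30.3] tester y 0.10095645970613173 z 0.09585057717101508 theta 1.8570007527397212 rad 0.2110192987553898 tcp y 0.1028707497389637
```

Call:
send_rows([
  {"x":0,"y":0,"z":0,"rx":0,"ry":0,"rz":0,"jaw":0.5},
  {"x":0,"y":0,"z":0.3,"rx":0,"ry":0,"rz":0,"jaw":0},
  {"x":0,"y":0,"z":0.3,"rx":0,"ry":0,"rz":0,"jaw":0},
  {"x":0,"y":0,"z":0.3,"rx":0,"ry":0,"rz":0,"jaw":0},
  {"x":0,"y":0,"z":0,"rx":0,"ry":0,"rz":0,"jaw":0},
], grip_force=20)

```text
clock: 19.4
tool_pos: [0.486, -0.0582, 0.117]
eef_rot: [0.639, 0.769, 0.0, -0.001]
contact_force: [0.9, 1.1, 9.1]
opening: 0.009
finger_force: 4.6
```

```bash
python3 ball.py w20
python3 - <<'E'
from h import *
s=load('w20');h=cv2.cvtColor(s['img'],cv2.COLOR_RGB2HSV);m=(((h[...,0]<6)|(h[...,0]>174))&(h[...,1]>160)&(h[...,2]>70))
m[:, :215]=0;m[:,310:]=0
print([(r,int(np.where(m[r])[0].min()),int(np.where(m[r])[0].max())) for r in range(170,285,6) if m[r].any()])
E
```

```text
19.4 [ 0.486  -0.0582  0.117 ] [ 6.392e-01  7.691e-01  2.000e-04 -6.000e-04] op 0.009052075997888587 F [0.9 1.1 9.1] 4.615653119981289 q [ 0.03  0.7  -0.01  2.07  0.02  0.37  0.19]
([232, 193, 57, 38, 1634], [259.7, 212.3]) ball in tool mm [-7.4  2.2 54.8] tester y 0.09691569626152528 z 0.06216932936048189 theta 2.0181022927587513 rad 0.21052773295152 tcp y 0.10422882841293658
[(194, 250, 268), (200, 240, 278), (206, 236, 283), (212, 233, 286), (218, 232, 287), (224, 232, 287), (230, 286, 287)]
```

```bash
cat > lev.py <<'E'
from h import *
import sys
s=snap('scene',sys.argv[1]);ref=load('scene1')
d=np.abs(s['img'].astype(int)-ref['img'].astype(int)).max(2)
N=np.array([.506,-.1605,0]);Y=np.array([-.182,.983,0]);X=np.array([.983,.182,0])
g=cv2.cvtColor(s['img'],cv2.COLOR_RGB2GRAY)
def P(th,r,x,h):
    a=th-np.radians(15);return proj(s,N+X*x+Y*(-.11+r*np.sin(a)-h*np.cos(a)*-1)+np.array([0,0,.101+r*np.cos(a)+h*np.sin(a)]))
for r in(.04,.06,.08,.14,.16,.18):
    print('r',r,{th:[np.round(P(th,r,x,h),1).tolist() for x,h in((-.01,.006),(.01,.006),(.01,-.006))] for th in(1.70,1.78,1.833,1.89)})
    u,v=P(1.8,r,0,0);u=int(round(u));v=int(v);print('   col',u,'rows from',v-16,g[v-16:v+18,u].tolist())
    print('   diff',d[v-16:v+18,u].tolist())
E
python3 lev.py scene4
```

```text
r 0.04 {1.7: [[238.1, 170.5], [233.6, 173.1], [233.4, 176.1]], 1.78: [[238.1, 171.3], [233.6, 173.9], [233.6, 177.0]], 1.833: [[238.0, 171.8], [233.6, 174.4], [233.7, 177.6]], 1.89: [[237.9, 172.4], [233.5, 175.0], [233.8, 178.2]]}
   col 236 rows from 158 [160, 123, 104, 94, 145, 178, 167, 138, 105, 92, 96, 84, 146, 175, 173, 176, 167, 131, 94, 83, 77, 78, 77, 72, 72, 73, 71, 73, 71, 66, 67, 67, 70, 65]
   diff [28, 24, 13, 11, 12, 7, 12, 18, 8, 3, 7, 9, 86, 105, 96, 99, 90, 55, 15, 12, 7, 8, 7, 5, 9, 7, 5, 8, 11, 5, 5, 7, 7, 2]
r 0.06 {1.7: [[242.7, 172.1], [238.2, 174.8], [237.9, 177.8]], 1.78: [[242.7, 173.4], [238.3, 176.1], [238.2, 179.2]], 1.833: [[242.6, 174.2], [238.2, 176.9], [238.3, 180.1]], 1.89: [[242.6, 175.1], [238.1, 177.8], [238.4, 181.0]]}
   col 240 rows from 160 [176, 177, 178, 177, 176, 176, 177, 166, 132, 109, 152, 170, 169, 174, 173, 175, 164, 126, 93, 119, 159, 170, 147, 126, 122, 122, 122, 121, 116, 105, 80, 70, 73, 84]
   diff [129, 128, 132, 129, 76, 23, 4, 5, 9, 16, 20, 18, 17, 23, 20, 23, 12, 25, 60, 33, 7, 23, 21, 21, 19, 19, 31, 45, 39, 29, 11, 8, 11, 2
[... 1554 characters left out ...]
7, 125, 121, 124, 127, 124, 127, 123, 124, 123, 115, 51, 7, 19, 57, 79, 49, 23, 19, 17, 17, 16, 15, 15, 16, 15, 15, 15, 17, 6, 13]
r 0.18 {1.7: [[272.1, 182.8], [267.7, 185.8], [267.2, 188.8]], 1.78: [[272.2, 186.9], [267.8, 189.8], [267.5, 193.0]], 1.833: [[272.1, 189.5], [267.7, 192.4], [267.6, 195.7]], 1.89: [[271.8, 192.1], [267.5, 195.1], [267.6, 198.4]]}
   col 270 rows from 174 [68, 65, 60, 52, 51, 52, 50, 53, 50, 52, 51, 53, 49, 50, 94, 140, 146, 116, 91, 111, 141, 153, 152, 147, 127, 108, 104, 105, 105, 106, 105, 106, 105, 107]
   diff [105, 109, 113, 125, 126, 124, 126, 123, 126, 123, 126, 123, 127, 124, 80, 34, 28, 58, 81, 60, 30, 20, 19, 19, 17, 16, 9, 14, 34, 35, 33, 31, 32, 33]
```

The arm's dark side face in the scene view puts the lever at about 1.78 rad, which agrees with the 9 N push. About 1 cm more makes it level.

Call:
send_rows([
  {"x":0,"y":0,"z":0.3,"rx":0,"ry":0,"rz":0,"jaw":0},
  {"x":0,"y":0,"z":0.4,"rx":0,"ry":0,"rz":0,"jaw":0},
  {"x":0,"y":0,"z":0.3,"rx":0,"ry":0,"rz":0,"jaw":0},
  {"x":0,"y":0,"z":0,"rx":0,"ry":0,"rz":0,"jaw":0},
  {"x":0,"y":0,"z":0,"rx":0,"ry":0,"rz":0,"jaw":0},
])

```text
clock: 20.0
tool_pos: [0.4858, -0.0572, 0.1076]
eef_rot: [0.639, 0.769, 0.001, -0.001]
contact_force: [-0.8, 4.7, 13.3]
opening: 0.005
finger_force: 7.1
```

```bash
python3 ball.py w21; python3 lev.py scene5 | grep -E -A1 "^r 0.08|^r 0.16|^r 0.18"
```

```text
20.0 [ 0.4858 -0.0572  0.1076] [ 6.388e-01  7.694e-01  6.000e-04 -9.000e-04] op 0.004645766236856831 F [-0.8  4.7 13.3] 7.1424707025289536 q [ 0.03  0.72 -0.01  2.08  0.02  0.35  0.19]
([232, 194, 57, 37, 1569], [259.7, 212.8]) ball in tool mm [-9.4  2.3 59.1] tester y 0.09593737568520877 z 0.04847853363147639 theta 2.0823085968631037 rad 0.21252930888141233 tcp y 0.10520054612556837
r 0.08 {1.7: [[247.4, 173.8], [242.9, 176.6], [242.6, 179.5]], 1.78: [[247.4, 175.5], [243.0, 178.3], [242.9, 181.4]], 1.833: [[247.4, 176.6], [242.9, 179.4], [243.0, 182.6]], 1.89: [[247.3, 177.8], [242.8, 180.5], [243.1, 183.8]]}
   col 245 rows from 162 [174, 176, 177, 161, 125, 120, 159, 175, 174, 175, 174, 174, 168, 159, 156, 152, 154, 157, 135, 95, 122, 160, 163, 138, 124, 123, 124, 121, 116, 106, 108, 107, 107, 107]
--
r 0.16 {1.7: [[266.9, 181.0], [262.5, 183.8], [262.1, 186.9]], 1.78: [[267.0, 184.5], [262.6, 187.4], [262.4, 190.6]], 1.833: [[267.0, 186.8], [262.6, 189.7], [262.5, 193.0]], 1.89: [[266.7, 189.2], [262.4, 192.1], [262.5, 195.4]]}
   col 265 rows from 172 [65, 67, 67, 64, 76, 78, 58, 50, 52, 51, 54, 48, 52, 51, 52, 50, 72, 129, 135, 103, 95, 127, 151, 140, 117, 105, 106, 105, 105, 104, 104, 104, 103, 105]
--
r 0.18 {1.7: [[272.1, 182.8], [267.7, 185.8], [267.2, 188.8]], 1.78: [[272.2, 186.9], [267.8, 189.8], [267.5, 193.0]], 1.833: [[272.1, 189.5], [267.7, 192.4], [267.6, 195.7]], 1.89: [[271.8, 192.1], [267.5, 195.1], [267.6, 198.4]]}
   col 270 rows from 174 [65, 65, 70, 72, 69, 62, 54, 51, 52, 52, 52, 51, 52, 52, 53, 50, 52, 93, 134, 127, 94, 101, 134, 146, 129, 109, 106, 104, 105, 104, 103, 105, 104, 105]
```

Call:
send_rows([
  {"x":0,"y":0,"z":0,"rx":0,"ry":0,"rz":0,"jaw":0},
  {"x":0,"y":0,"z":0,"rx":0,"ry":0,"rz":0,"jaw":0},
  {"x":0,"y":0,"z":0,"rx":0,"ry":0,"rz":0,"jaw":0},
  {"x":0,"y":0,"z":0,"rx":0,"ry":0,"rz":0,"jaw":0},
  {"x":0,"y":0,"z":0,"rx":0,"ry":0,"rz":0,"jaw":0},
])

```text
clock: 20.6
tool_pos: [0.4858, -0.0572, 0.1077]
eef_rot: [0.639, 0.769, 0.001, -0.001]
contact_force: [-0.2, 4.1, 13.0]
opening: 0.003
finger_force: 7.1
```

Call:
send_rows([
  {"x":0,"y":0,"z":0,"rx":0,"ry":0,"rz":0,"jaw":0},
  {"x":0,"y":0,"z":0,"rx":0,"ry":0,"rz":0,"jaw":0},
  {"x":0,"y":0,"z":0,"rx":0,"ry":0,"rz":0,"jaw":0},
  {"x":0,"y":0,"z":0,"rx":0,"ry":0,"rz":0,"jaw":0},
  {"x":0,"y":0,"z":0,"rx":0,"ry":0,"rz":0,"jaw":0},
])

```text
clock: 21.1
tool_pos: [0.4858, -0.0572, 0.1077]
eef_rot: [0.639, 0.769, 0.001, -0.001]
contact_force: [0.3, 4.2, 15.1]
opening: 0.006
finger_force: 7.1
```

The arm is holding steady at about 13–15 N, so I'm handing the job in.

```bash
python3 -c "
from h import *
print(finish_job()); st()"
```

```text
the job is handed in; nothing more can be done
None
the job is handed in; nothing more can be done
```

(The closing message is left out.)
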